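Match a pair of folding wedges and clamp it in the tray

TASK

One hardwood wedge of a matched pair lies in the sliding-fence tray. Of the three loose wedges on the bench, pick the one that is the same size, lay it flat in the tray head to tail with its mate, straight side to the fence so that the two make a rectangle, let go of it, and then slide the fence fully home against the pair. Leave the other two wedges and the other things on the bench where they are.

Things in the scene. Friction and masses are not known exactly. Their poses are not given: they have to be found in the camera images.
- tray: Low metal tray fixed to the bench. Origin: underside, below the centre of the 105 (x) by 53 mm (y) rectangle enclosed when shut. Floor 6 mm thick, y -115 to +34 mm. End walls 14 mm high, inner faces x = -52.5 and +52.5 mm; fixed side wall 24 mm high, inner face y = +26.5 mm; the sliding fence is the -y side. Finished pair: mate at y about +13 mm, the other wedge at -13 mm.
- fence (a joint): How far the fence stands open, m: 0 fully home (at its stop), 0.065 fully open. It slides along the tray's y; its face is at y = -(26.5 mm + opening), so it opens away from the mate. Starts 58 to 65 mm open, stays where left, takes about 2 N to slide.
- fence_handle (a point): Grip point of the fence's dark wooden handle: an upright block, 40 mm along the tray's x, 14 mm along y, standing 38 mm high on the fence; the point is on its centre line, 60 mm above the bench and 14 mm below its top. The fence under it is 104 mm long, 14 mm thick, its top 36 mm above the bench.
- mate_mid (a point): Pale hardwood wedge, 100 mm long (x), 30 mm high; -y side straight (along x), +y side sloping. Width (y): head (+x end) 32, half-way 26, tail 20 mm. Point: its centre, 15 mm above its underside, 13 mm from the straight side. Lies loose in the tray: straight side to the fixed side wall, slope to the fence, head at the tray's -x end.
- wedge_medium_mid (a point): Pale hardwood wedge, 100 mm long (x), 30 mm high; -y side straight (along x), +y side sloping. Width (y): head (+x end) 32, half-way 26, tail 20 mm. Point: its centre, 15 mm above its underside, 13 mm from the straight side. Loose on the bench; the mate's size. In the tray its x must point along the tray's +x (opposite to the mate's).
- wedge_medium_head (a point): The middle of the head (wide) end face of the wedge that matches the mate: 50 mm from its centre along its +x.
- wedge_thin_mid (a point): Pale hardwood wedge, 100 mm long (x), 30 mm high; -y side straight (along x), +y side sloping. Width (y): head (+x end) 22, half-way 16, tail 10 mm. Point: its centre, 15 mm above its underside, 8 mm from the straight side. Lies loose on the bench; too thin for the tray.
- wedge_thick_mid (a point): Pale hardwood wedge, 100 mm long (x), 30 mm high; -y side straight (along x), +y side sloping. Width (y): head (+x end) 42, half-way 36, tail 30 mm. Point: its centre, 15 mm above its underside, 18 mm from the straight side. Lies loose on the bench; too thick, the fence could not come home.
- wedge_medium: The matching wedge again; this origin is the centre of its underside.
- mate: The wedge in the tray again; this origin is the centre of its underside.
- tin_round: Round tin, 69 mm across, 25 mm high, bystander; origin at its underside.
- solder_spool: Spool of solder wire lying flat, 51 mm across, 24 mm high, bystander; origin at its underside.
- chisel_dark: Dark graver, 72 mm long, 8 mm thick, bystander; origin at its underside.
- agate_grey: Grey polished stone, 16 x 22 x 9 mm, bystander; origin at its underside.
- agate_olive: Olive polished stone, 14 x 32 x 9 mm, bystander; origin at its underside.
- pliers_red: Small pliers with red handles lying flat, 145 x 52 x 11 mm, bystander; origin at its underside.

How it is judged:
By the outcome, as a careful person would: the job done as asked, in the order asked, and still so for the second after the job is handed in, with the robot touching nothing.
It also fails if it takes over 48 s, if anything falls off the work surface, if the arm or the gripper's body presses on something with over 40 N, if the wrist force passes 120 N, or if a joint passes its speed limit or range.

ROBOT

A 6-joint arm with a two-finger parallel gripper is mounted at the origin on a cart in front of the work surface, level with it; the furniture and walls round the work are solid. World frame = base frame: x ahead of the robot, y to its left, z up, the work surface at z = 0. Lengths are in m, angles in degrees, forces in N, time in s.
With the tool pointing down it reaches from about 0.35 to 0.875 m from the base axis. Payload 4.2 kg.
Tool frame: the origin (TCP) lies on the centre line of the jaws, within the pads' length; the fingertips stand 19 mm ahead of it and the grasp point (between the pads) is the TCP; z points along the fingers, y is the line along which they close (so a half turn about z gives the same grasp; the last joint's range is limited). The gripper opens to 87 mm and grips with 3 to 60 N. Pads are 19 mm wide; open, the fingers measure 117 mm over their backs; the gripper's body (75 mm by 190 mm) begins 51 mm behind the grasp point.
Start: joints at [-51.131, 22.042, 0.453, 0, -68.411, -14.817], TCP at [0.255, -0.571, 0.242] pointing down, gripper open.
Joint ranges: [-179.83, 179.83], [-69.29, 118.12], [-61.27, 80.66], [-181.25, 117.63], [-171.15, -9.14], [-177.46, 177.46]. Speed limits (degrees/s): [159.86, 159.86, 180, 180, 180, 180].

INTERFACE

Orientations are given as a 3x3 rotation matrix whose columns are the frame's x, y, z axes.
In Python, from station import sense, capture, finish_job, search_frame, masks_of gives the robot as it stands.
- The arm moves only by the tool drive_tool, never from a script. Its argument "rows" is a list of rows, each a list of 7 numbers: the opening in per cent of the stroke, from 0 (shut) to 100 (fully open), then the shift along the world's x, y, z in mm, then the turn, a rotation vector about the world's x, y, z in rad. In form: [[fingers, dx, dy, dz, wx, wy, wz], ...]. A call has 1 to 5 rows; each row shifts and turns the commanded pose from where the row before left it; what a row does not reach is not made up. A row lasts 1/12 s, in which the tool goes at most 41.7 mm and 7.16 degrees, less where a joint would pass 70% of its speed; a pose out of reach is approached as far as the arm can. A call is refused whole if a number of a shift passes 41.7 or a number of a turn 0.125, either way. A call with a gripper value outside its range is refused whole. The fingers move at their own pace and stop on an object; the grip force is fixed at half the most. Time passes only in rows, so rows that do not move let the fingers close. It gives the time, the measured TCP pose, the force, the opening and the grip force at its end, in the units of the state.
- sense(): the state, without advancing time (a new reading comes with each control period).
- capture(name): name is "scene" or "side" or "wrist"; returns a dict with "frame" (480x640x3 uint8, red, green, blue), "z_map" (480x640 float32, m along the optical axis (not along the pixel's ray), 0 where there is no reading), "fx", "fy", "cx", "cy" (pixels), "R" (3x3) and "t" (3): a world point X has camera coordinates R X + t; the wrist camera has in their place "T_tool_cam" (4x4, takes a point from camera to tool coordinates, whose origin is the TCP and whose axes are the flange's). Camera axes: x right, y down, z forward; pixel columns grow to the right and rows downward; lengths in m; the calibration is good to about 2 mm. A picture is of the moment at which its call begins: read the wrist's pose just before it.
- finish_job(): hands the job in; it is judged then, once.
Trained networks look in a picture, given as the dict that the camera call returned (one of the last four; its "shot" number tells which), for a name from the list of things; names that differ only in an ending like _2 or _b are one class to them, and where a whole thing is asked for, a point or a joint stands for the part that bears it (a point fixed in the world has none). Each returns a list of dicts, best first, with "p" (0 to 1); they miss things now and then, are a little off and sometimes report something else, mostly with a low value. They report only what shows in the picture. A call takes as long as a camera call.
- search_frame(label, picture): "xy" ([column, row] in pixels, amid what is visible of it).
- masks_of(label, picture): "region" (480x640 bool, what is visible of it) and "xy" ([column, row] in pixels, amid what is visible of it).
The state is a dict: "time_s": time; "joints": joint angles; "joint_velocities": joint speeds; "effort": joint torques, N m; "tcp_pos": TCP position; "ee_rot": TCP orientation; "wrist_force": force on the tool from outside, world axes, zero at the start; "moment": the same for the moment, N m; "gripper_width": opening from 0.0 (shut) to 1.0 (fully open); "gripper_force": force on a finger pad.
Only numpy, scipy, OpenCV 4.12 (cv2) and the standard library are available. Lean on these libraries where they do the work, as an engineer would, in place of code of your own. Each camera call takes 0.05 s, during which the arm holds its last target. There are 200 camera calls.

## Working session

There is one attempt and no reset: what is moved stays moved. The work goes in short steps, Python scripts to look and compute and a tool call to move; the robot and the scene stay as the last step left them, time stands still between calls to the robot, and variables do not carry over. Pictures are saved under pics/ and viewed, at most 10 in all, crops included, and the job is handed in when it is done.

Besides the shell and the picture viewer there is one more tool, called as name([rows], argument=value, ...), one row to a line, values as JSON. drive_tool: Moves the arm, as the interface text tells. Its arguments: {"type":"object","properties":{"rows":{"type":"array"}},"required":["rows"]}

```bash
mkdir -p pics; cat > h.py <<'E'
import numpy as np,cv2
from station import *
def pts(c,m,s=None):
    z=c["z_map"];v,u=np.nonzero(m&(z>0));d=z[v,u]
    P=np.c_[(u-c["cx"])*d/c["fx"],(v-c["cy"])*d/c["fy"],d]
    if "R" in c: return (P-c["t"])@np.array(c["R"])
    T=np.array(c["T_tool_cam"]);P=P@T[:3,:3].T+T[:3,3]
    return P@np.array(s["ee_rot"]).T+s["tcp_pos"]
def save(c,n): cv2.imwrite(f"pics/{n}.png",c["frame"][:,:,::-1])
E
python3 - <<'E'
from h import *
s=sense();print(s["time_s"],s["tcp_pos"],s["ee_rot"])
a=capture("scene");b=capture("side")
im=np.hstack([a["frame"],b["frame"]])[:,:,::-1]
cv2.imwrite("pics/a.png",a["frame"][:,:,::-1]);cv2.imwrite("pics/b.png",b["frame"][:,:,::-1])
for c,n in((a,"scene"),(b,"side")):
  for l in["wedge_medium_mid","wedge_thin_mid","wedge_thick_mid","mate_mid","fence_handle","tray"]:
    r=masks_of(l,c)
    for q in r[:3]:
      P=pts(c,q["region"])
      if len(P)<20: continue
      t=P[P[:,2]>np.percentile(P[:,2],95)-.008]
      rc=cv2.minAreaRect((t[:,:2]*1000).astype(np.float32))
      print(n,l,round(q["p"],2),np.round(q["xy"]),"top z",np.round(np.percentile(P[:,2],95),3),np.round(rc[0]),np.round(rc[1]),round(rc[2],1))
E
```

```text
0.0 [ 0.25449116 -0.570213    0.24043997] [[-9.13271208e-01 -4.07350833e-01 -9.99784614e-04]
 [-4.07352047e-01  9.13269033e-01  1.99550929e-03]
 [ 1.00199956e-04  2.22970549e-03 -9.99997509e-01]]
scene wedge_medium_mid 0.9 [431. 243.] top z 0.032 [ 477. -378.] [99. 36.] 24.4
scene wedge_thick_mid 0.67 [337. 280.] top z 0.031 [453. -87.] [98. 43.] 21.7
scene mate_mid 0.79 [207. 316.] top z 0.038 [472. 237.] [ 31. 103.] 89.2
scene mate_mid 0.15 [333. 278.] top z 0.032 [312. -33.] [ 79. 403.] 71.4
scene fence_handle 0.83 [252. 296.] top z 0.074 [463. 130.] [15. 44.] 82.0
scene tray 0.76 [236. 314.] top z 0.055 [463. 130.] [15. 44.] 85.6
side wedge_medium_mid 0.56 [398. 226.] top z 0.033 [ 478. -378.] [99. 39.] 22.1
side wedge_thin_mid 0.94 [382. 243.] top z 0.032 [ 463. -244.] [99. 24.] 22.1
side wedge_thick_mid 0.73 [363. 272.] top z 0.033 [452. -87.] [100.  42.] 21.9
side mate_mid 0.79 [282. 338.] top z 0.038 [473. 239.] [102.  32.] 0.2
side fence_handle 0.63 [312. 309.] top z 0.074 [464. 133.] [12. 39.] 83.6
side tray 0.57 [298. 326.] top z 0.059 [465. 133.] [12. 42.] 83.6
side tray 0.15 [421. 212.] top z 0.013 [ 473. -548.] [128.  61.] 3.5
```

View pics/a.png

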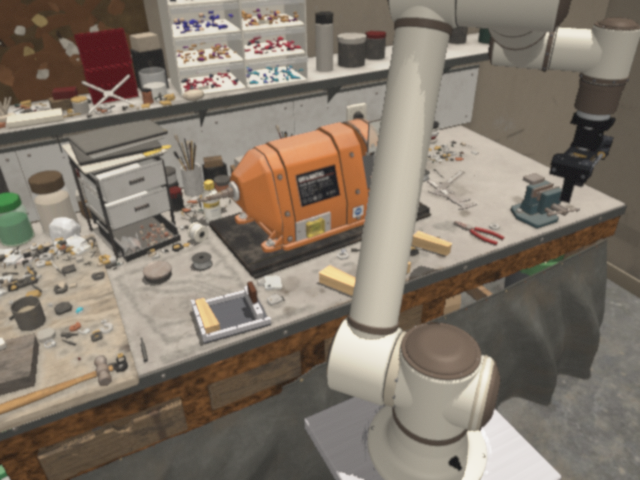

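```bash
python3 - <<'E'
from h import *
# top-view height/ortho map from both cameras around wedges, and tray
a=capture("scene");b=capture("side")
S=2 # px per mm... use 1px=1mm
H=[]
out=np.zeros((300,800,3),np.uint8);zb=np.full((300,800),-1.)
for c in(a,b):
  m=c["z_map"]>0;P=pts(c,m);C=c["frame"][m]
  u=np.round((0.35-P[:,1])*1000).astype(int);v=np.round((0.60-P[:,0])*1000).astype(int)
  k=(u>=0)&(u<800)&(v>=0)&(v<300)&(P[:,2]<.1)
  u,v,z,C=u[k],v[k],P[k,2],C[k];o=np.argsort(z);
  for i in o:
    if z[i]>zb[v[i],u[i]]-.004: zb[v[i],u[i]]=z[i];out[v[i],u[i]]=C[i]
cv2.imwrite("pics/ortho.png",out[:,:,::-1])
for l in["wedge_medium_mid","wedge_thick_mid","wedge_thin_mid","mate_mid","fence_handle"]:
  for c in (a,b):
    r=masks_of(l,c)
    if not r: continue
    P=pts(c,r[0]["region"]);top=np.median(P[P[:,2]>np.percentile(P[:,2],90)-.004,2])
    P=P[abs(P[:,2]-top)<.004];X=P[:,:2]*1000
    R=cv2.minAreaRect(X.astype(np.float32));bx=cv2.boxPoints(R)
    e=[bx[1]-bx[0],bx[2]-bx[1]];e=max(e,key=np.linalg.norm);e=e/np.linalg.norm(e);n=np.array([-e[1],e[0]])
    q=(X-R[0])@np.c_[e,n]
    print(l,"ctr",np.round(R[0],1),"ax",np.round(e,3),"top",round(top,3))
    for s in np.arange(-45,50,15):
      w=q[abs(q[:,0]-s)<4,1]
      if len(w)>3: print("   ",s,np.round(np.percentile(w,[1,99]),1),round(float(np.ptp(w)),1))
E
```

```text
wedge_medium_mid ctr [ 478.6 -537.6] ax [0.965 0.263] top 0.009
    -45 [-26.5  25.4] 52.1
    -30 [-23.9  26.4] 50.7
    -15 [-25.8  20.8] 47.4
    0 [-20.7  19.8] 41.2
    15 [-9.1 13.9] 23.3
    30 [-7.7 11.7] 19.8
    45 [-4.7 10.6] 15.4
wedge_medium_mid ctr [697.8 180. ] ax [ 0.522 -0.853] top 0.025
    -15 [-19.4  20.2] 40.0
    0 [-24.   21.6] 46.3
    15 [-20.4  19.9] 41.4
wedge_thick_mid ctr [451.8 -87.9] ax [0.906 0.423] top 0.029
    -45 [ 5.5 15.8] 10.9
    -30 [-14.5  14.5] 29.7
    -15 [-17.   16.9] 34.2
    0 [-17.6  17.3] 36.0
    15 [-18.2  16.7] 35.2
    30 [-18.3  18.9] 37.4
    45 [-18.9  18.3] 37.9
wedge_thick_mid ctr [453.3 -88.4] ax [0.901 0.433] top 0.031
    -45 [-12.6  17.5] 30.7
    -30 [-15.9  16.3] 32.7
    -15 [-13.7  18.5] 33.0
    0 [-21.5  17.2] 39.6
    15 [-18.2  19.3] 38.2
    30 [-21.2  21.5] 44.2
    45 [-20.   20.6] 41.6
mate_mid ctr [473. 236.] ax [ 0.999 -0.034] top 0.035
    -45 [-15.6  15.3] 31.1
    -30 [-13.9  14.8] 29.1
    -15 [-12.4  14.1] 27.2
    0 [-12.   13.1] 25.8
    15 [-10.9  12. ] 23.7
    30 [-9.4 10.8] 20.4
    45 [-8.4 10.3] 19.0
mate_mid ctr [473.2 237.8] ax [ 1.    -0.028] top 0.036
    -45 [-15.8  15.6] 32.1
    -30 [-15.4  14.5] 30.4
    -15 [-13.2  13.8] 27.4
    0 [-13.8  14.6] 29.6
    15 [-11.2  12.8] 24.4
    30 [-11.   10.7] 22.0
    45 [-10.2  10.2] 20.7
fence_handle ctr [463.5 129.4] ax [ 0.995 -0.102] top 0.073
    -15 [-6.  5.] 11.3
    0 [-6.8  7. ] 14.1
    15 [-4.8  6.4] 11.5
fence_handle ctr [464.9 130.9] ax [ 0.999 -0.035] top 0.073
    -15 [-4.9  7.6] 12.6
    0 [-7.1  7.4] 15.3
    15 [-6.5  5.1] 12.1
```

View pics/ortho.png

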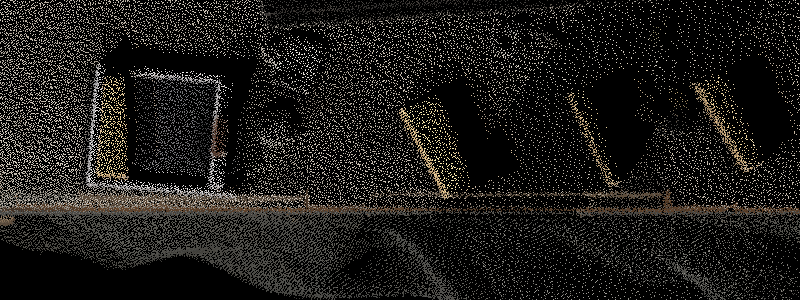

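The scene picture shows the tray at about (230, 315), the handle at (252, 294), the thick wedge at (337, 280) and the medium wedge at (431, 243). The arm hides the thin one. The tray's x is near world +x, yawed about -4°. Next I'll go above the medium wedge and look with the wrist camera.

drive_tool([
  [100, 38, 36, 0, 0, 0, 0],
  [100, 38, 36, 0, 0, 0, 0],
  [100, 38, 36, 0, 0, 0, 0],
  [100, 38, 36, 0, 0, 0, 0],
  [100, 38, 36, 0, 0, 0, 0],
])

```text
time_s: 1.72
tcp_pos: [0.407, -0.426, 0.2418]
ee_rot: [[-0.913, -0.407, 0.0], [-0.407, 0.913, -0.0], [-0.0, -0.0, -1.0]]
wrist_force: [-0.3, -1.5, 0.7]
gripper_width: 1.002
gripper_force: 0.0
```

```bash
cat > look.py <<'E'
from h import *
import sys
def wedge(l,c,s,zt):
    r=masks_of(l,c)
    for q in r[:2]:
      P=pts(c,q["region"],s);P=P[abs(P[:,2]-zt)<.006]
      if len(P)<50: continue
      X=P[:,:2]*1000
      h=cv2.convexHull(X.astype(np.float32))
      k=cv2.approxPolyDP(h,6,True)[:,0]
      R=cv2.minAreaRect(X.astype(np.float32));bx=cv2.boxPoints(R)
      e=max([bx[1]-bx[0],bx[2]-bx[1]],key=np.linalg.norm);e=e/np.linalg.norm(e);e=e*np.sign(e[0]);n=np.array([-e[1],e[0]])
      d=(X-R[0])@np.c_[e,n]
      print(l,round(q["p"],2),np.round(q["xy"]),"z",round(float(np.median(P[:,2])),4),"rect",np.round(R[0],1),np.round(R[1],1),"ax",np.round(e,3),"deg",round(np.degrees(np.arctan2(e[1],e[0])),1))
      lo=[];hi=[];S=np.arange(-42,43,6)
      for x in S:
        w=d[abs(d[:,0]-x)<3,1]
        if len(w): lo.append((x,w.min()));hi.append((x,w.max()))
      for nm,A in(("right(-n)",lo),("left(+n)",hi)):
        f=np.polyfit(*np.array(A).T,1);print("  ",nm,"slope deg",round(np.degrees(np.arctan(f[0])),1),"off",round(f[1],1))
if __name__=="__main__":
    s=sense();c=capture("wrist");save(c,sys.argv[1])
    print(s["time_s"],np.round(s["tcp_pos"],4),np.round(s["ee_rot"][:,1] if hasattr(s["ee_rot"],"shape") else np.array(s["ee_rot"])[:,1],3),np.round(c["T_tool_cam"],3).tolist())
    for a in sys.argv[2:]:
        l,z=a.split(":");wedge(l,c,s,float(z))
E
python3 look.py w1 wedge_medium_mid:.03 wedge_thin_mid:.03 wedge_thick_mid:.03
```

```text
1.7167 [ 0.407  -0.426   0.2418] [-0.407  0.913 -0.   ] [[0.001, -0.953, -0.303, 0.083], [1.0, 0.001, -0.001, -0.001], [0.001, -0.303, 0.953, -0.143], [0.0, 0.0, 0.0, 1.0]]
wedge_medium_mid 0.7 [338. 290.] z 0.0294 rect [ 480.5 -379.3] [100.6  30.3] ax [0.913 0.407] deg 24.0
   right(-n) slope deg -0.0 off -15.2
   left(+n) slope deg 6.7 off 10.0
wedge_thin_mid 0.68 [471. 294.] z 0.0291 rect [ 436.6 -259.7] [36.1 13.5] ax [0.912 0.41 ] deg 24.2
   right(-n) slope deg 5.1 off -4.2
   left(+n) slope deg 2.2 off 6.2
```

View pics/w1.png

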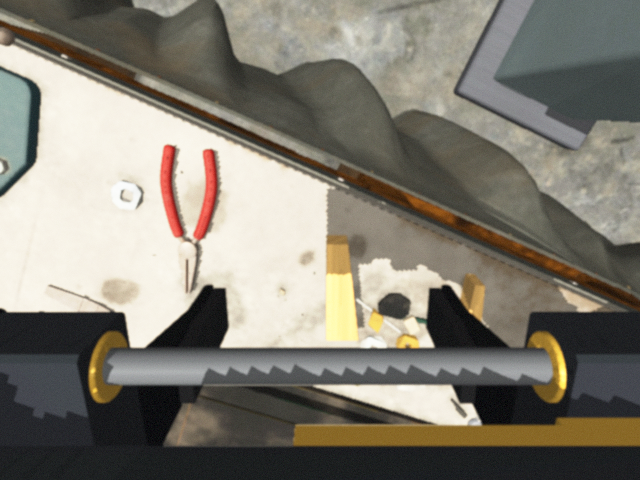

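The wrist view shows the matching wedge at (340, 290) with its head toward the bottom of the image (world +x) and its straight side on -y. Yaw is 24.0°, the same as the tool's. The pliers are at (190, 220), and there are some small items near (395, 305), so I'll check their heights in the fingers' footprint.

```bash
python3 - <<'E'
from h import *
s=sense();c=capture("wrist");a=capture("scene");b=capture("side")
P=np.vstack([pts(c,c["z_map"]>0,s),pts(a,a["z_map"]>0),pts(b,b["z_map"]>0)])
P=P[(P[:,2]<.1)]
X=P[:,:2]*1000-[481.4,-381.3];t=np.radians(24);e=np.array([np.cos(t),np.sin(t)]);n=np.array([-e[1],e[0]])
d=X@np.c_[e,n]
for x0 in(-40,-20,0,20,40):
  print(x0,[ (y, round(1000*float(np.percentile(P[k,2],95)))) for y in range(-80,81,10) for k in [(abs(d[:,0]-x0)<10)&(abs(d[:,1]-y)<5)] if k.sum()>2])
E
```

```text
-40 [(-80, 1), (-70, 1), (-60, 1), (-50, 1), (-40, 1), (-30, 1), (-20, 1), (-10, 31), (0, 31), (10, 30), (20, 1), (30, 1), (40, 1), (50, 1), (60, 1), (70, 1), (80, 1)]
-20 [(-80, 1), (-70, 1), (-60, 1), (-50, 1), (-40, 1), (-30, 1), (-20, 1), (-10, 31), (0, 31), (10, 31), (20, 8), (30, 1), (40, 1), (50, 1), (60, 1), (70, 1), (80, 1)]
0 [(-80, 1), (-70, 1), (-60, 3), (-50, 1), (-40, 1), (-30, 1), (-20, 1), (-10, 31), (0, 31), (10, 31), (20, 25), (30, 2), (40, 1), (50, 9), (60, 9), (70, 1), (80, 1)]
20 [(-80, 1), (-70, 1), (-60, 4), (-50, 1), (-40, 1), (-30, 1), (-20, 1), (-10, 31), (0, 31), (10, 31), (20, 28), (30, 3), (40, 11), (50, 13), (60, 12), (70, 11), (80, 1)]
40 [(-80, 1), (-70, 1), (-60, 1), (-50, 1), (-40, 1), (-30, 1), (-20, 1), (-10, 30), (0, 31), (10, 31), (20, 30), (30, 7), (40, 8), (50, 9), (60, 8), (70, 15), (80, 15)]
```

drive_tool([
  [50, 24, 15, 0, 0, 0, 0],
  [50, 24, 14, -20, 0, 0, 0],
  [50, 23, 14, -40, 0, 0, 0],
  [50, 0, 0, -35, 0, 0, 0],
  [50, 0, 0, -25, 0, 0, 0],
])

```text
time_s: 2.48
tcp_pos: [0.4728, -0.3861, 0.124]
ee_rot: [[-0.914, -0.406, -0.002], [-0.406, 0.914, 0.002], [0.001, 0.003, -1.0]]
wrist_force: [-1.2, 0.4, -0.2]
gripper_width: 0.708
gripper_force: 0.0
```

drive_tool([
  [50, 0, 0, 0, 0, 0, 0],
  [50, 0, 0, 0, 0, 0, 0],
])

```text
time_s: 2.65
tcp_pos: [0.4726, -0.3873, 0.1261]
ee_rot: [[-0.914, -0.406, -0.003], [-0.406, 0.914, 0.001], [0.003, 0.002, -1.0]]
wrist_force: [0.6, 0.1, 0.3]
gripper_width: 0.559
gripper_force: 0.0
```

```bash
python3 look.py w2 wedge_medium_mid:.03
```

```text
2.65 [ 0.4726 -0.3873  0.1261] [-0.406  0.914  0.002] [[0.001, -0.953, -0.303, 0.083], [1.0, 0.001, -0.001, -0.001], [0.001, -0.303, 0.953, -0.143], [0.0, 0.0, 0.0, 1.0]]
wedge_medium_mid 0.57 [332. 260.] z 0.0294 rect [ 481.2 -381.4] [100.9  30.8] ax [0.89  0.456] deg 27.1
   right(-n) slope deg -2.7 off -13.1
   left(+n) slope deg 3.7 off 12.0
```

drive_tool([
  [50, 5, 4, -20, 0, 0, 0],
  [50, 0, 0, -25, 0, 0, 0],
  [50, 0, 0, -20, 0, 0, 0],
  [50, 0, 0, -15, 0, 0, 0],
  [50, 0, 0, 0, 0, 0, 0],
])

```text
time_s: 3.17
tcp_pos: [0.478, -0.3824, 0.0462]
ee_rot: [[-0.914, -0.406, -0.002], [-0.406, 0.914, 0.001], [0.001, 0.002, -1.0]]
wrist_force: [-0.4, 0.3, -0.5]
gripper_width: 0.502
gripper_force: 0.0
```

drive_tool([
  [50, 0, 0, -16, 0, 0, 0],
  [50, 0, 0, 0, 0, 0, 0],
  [0, 0, 0, 0, 0, 0, 0],
  [0, 0, 0, 0, 0, 0, 0],
  [0, 0, 0, 0, 0, 0, 0],
])

```text
time_s: 3.58
tcp_pos: [0.4798, -0.3829, 0.0328]
ee_rot: [[-0.913, -0.408, 0.003], [-0.408, 0.913, -0.001], [-0.002, -0.002, -1.0]]
wrist_force: [-0.1, 1.0, -0.5]
gripper_width: 0.348
gripper_force: 0.1
```

drive_tool([
  [0, 0, 0, 0, 0, 0, 0],
  [0, 0, 0, 0, 0, 0, 0],
  [0, 0, 0, 0, 0, 0, 0],
  [0, 0, 0, 0, 0, 0, 0],
  [0, 0, 0, 0, 0, 0, 0],
])

```text
time_s: 4.0
tcp_pos: [0.4796, -0.3828, 0.0325]
ee_rot: [[-0.913, -0.408, 0.002], [-0.408, 0.913, -0.001], [-0.001, -0.002, -1.0]]
wrist_force: [-0.5, 0.6, 6.6]
gripper_width: 0.3
gripper_force: 29.7
```

drive_tool([
  [0, 0, 0, 20, 0, 0, 0],
  [0, 0, 0, 35, 0, 0, 0],
  [0, 0, 0, 40, 0, 0, 0],
  [0, -5, 10, 40, 0, 0, 0],
  [0, -10, 30, 30, 0, 0, 0],
])

```text
time_s: 4.42
tcp_pos: [0.4659, -0.346, 0.198]
ee_rot: [[-0.914, -0.406, 0.004], [-0.406, 0.914, -0.004], [-0.003, -0.005, -1.0]]
wrist_force: [1.5, -0.0, 0.1]
gripper_width: 0.299
gripper_force: 29.7
```

```bash
python3 - <<'E'
from h import *
s=sense();print(s["tcp_pos"],s["gripper_width"],s["gripper_force"])
a=capture("scene");b=capture("side")
P=np.vstack([pts(a,a["z_map"]>0),pts(b,b["z_map"]>0)])
for x in range(350,701,50):
  print(x,[(y,int(1000*np.percentile(P[k,2],98))) for y in range(-350,300,50) for k in [(abs(P[:,0]*1000-x)<25)&(abs(P[:,1]*1000-y)<25)&(P[:,2]<.4)] if k.sum()>5])
E
```

```text
[ 0.46594931 -0.34598308  0.1979618 ] 0.29853339412958735 29.726351243443787
350 [(-350, -189), (-300, -196), (-250, -194), (-200, -193), (-150, -197), (-100, -187), (-50, -185), (0, -182), (50, -197), (100, -254), (150, -271), (200, -288), (250, -299)]
400 [(-350, 393), (-300, 292), (-250, 293), (-200, 2), (-150, 2), (-100, 31), (-50, 2), (0, 1), (50, 2), (100, 3), (150, 29), (200, 20), (250, 26)]
450 [(-350, 388), (-300, 398), (-250, 297), (-200, 4), (-150, 2), (-100, 33), (-50, 31), (0, 3), (50, 14), (100, 65), (150, 74), (200, 36), (250, 37)]
500 [(-350, 337), (-300, 393), (-250, 32), (-200, 31), (-150, 3), (-100, 32), (-50, 32), (0, 3), (50, 12), (100, 71), (150, 71), (200, 21), (250, 38)]
550 [(-350, 4), (-300, 9), (-250, 7), (-200, 8), (-150, 9), (-100, 3), (-50, 3), (0, 4), (50, 12), (100, 13), (150, 20), (200, 21), (250, 30)]
600 [(-350, 154), (-300, 157), (-250, 24), (-200, 24), (-150, 91), (-100, 94), (-50, 96), (0, 73), (50, 29), (100, 28), (150, 3), (200, 3), (250, 3)]
650 [(-350, 320), (-300, 321), (-250, 309), (-200, 223), (-150, 230), (-100, 234), (-50, 235), (0, 228), (50, 174), (100, 29), (150, 3), (200, 20), (250, 3)]
700 [(-350, 268), (-300, 270), (-250, 274), (-200, 272), (-150, 267), (-100, 267), (-50, 267), (0, 261), (50, 233), (100, 180), (150, 176), (200, 26), (250, 26)]
```

drive_tool([
  [0, -12, 30, 10, 0, 0, -0.03],
  [0, -12, 35, 10, 0, 0, -0.05],
  [0, -12, 35, 10, 0, 0, -0.05],
  [0, 0, 35, 10, 0, 0, -0.05],
  [0, 0, 35, 10, 0, 0, -0.05],
])

```text
time_s: 4.93
tcp_pos: [0.4269, -0.1723, 0.2442]
ee_rot: [[-0.983, -0.185, -0.002], [-0.185, 0.983, 0.001], [0.002, 0.001, -1.0]]
wrist_force: [2.2, 0.3, -1.0]
gripper_width: 0.298
gripper_force: 29.7
```

drive_tool([
  [0, 0, 35, 0, 0, 0, -0.05],
  [0, 0, 35, 0, 0, 0, -0.05],
  [0, 0, 35, 0, 0, 0, -0.05],
  [0, 0, 35, 0, 0, 0, -0.05],
  [0, 0, 35, 0, 0, 0, -0.05],
])

```text
time_s: 5.35
tcp_pos: [0.4275, 0.0029, 0.244]
ee_rot: [[-0.998, 0.063, -0.001], [0.063, 0.998, 0.0], [0.001, 0.0, -1.0]]
wrist_force: [0.7, 0.0, -1.3]
gripper_width: 0.303
gripper_force: 29.7
```

drive_tool([
  [0, 0, 35, 0, 0, 0, 0],
  [0, 0, 35, 0, 0, 0, 0],
  [0, 0, 25, 0, 0, 0, 0],
  [0, 0, 0, 0, 0, 0, 0],
  [0, 0, 0, 0, 0, 0, 0],
])

```text
time_s: 5.77
tcp_pos: [0.4278, 0.0972, 0.2437]
ee_rot: [[-0.998, 0.058, -0.002], [0.058, 0.998, -0.001], [0.002, -0.001, -1.0]]
wrist_force: [-0.4, -0.0, -0.5]
gripper_width: 0.297
gripper_force: 29.7
```

drive_tool([
  [0, 0, 35, 0, 0, 0, 0],
  [0, 0, 20, 0, 0, 0, 0],
  [0, 0, 0, 0, 0, 0, 0],
  [0, 0, 0, 0, 0, 0, 0],
])

```text
time_s: 6.1
tcp_pos: [0.4281, 0.1508, 0.2439]
ee_rot: [[-0.998, 0.06, -0.002], [0.06, 0.998, -0.001], [0.002, -0.001, -1.0]]
wrist_force: [-0.2, -0.9, -0.6]
gripper_width: 0.3
gripper_force: 29.7
```

```bash
python3 look.py w3 mate_mid:.036 wedge_medium_mid:.235; python3 - <<'E'
from h import *
# fuse clouds, ortho height image in world for tray
s=sense();c=capture("wrist");P=pts(c,c["z_map"]>0,s);C=c["frame"][c["z_map"]>0]
k=(abs(P[:,0]-.47)<.12)&(abs(P[:,1]-.19)<.14)&(P[:,2]<.1);P=P[k];C=C[k]
np.save("tray.npy",P)
out=np.zeros((480,560,3),np.uint8);u=((.33-P[:,1])*2000).astype(int);v=((.59-P[:,0])*2000).astype(int)
o=np.argsort(P[:,2])
hc=cv2.applyColorMap(np.clip(P[o,2]/.08*255,0,255).astype(np.uint8),cv2.COLORMAP_JET)[:,0]
for a,b,col in zip(v[o],u[o],hc): cv2.circle(out,(b,a),1,col.tolist(),-1)
cv2.imwrite("pics/th.png",out)
E
```

```text
6.1 [0.4281 0.1508 0.2439] [ 0.06   0.998 -0.001] [[0.001, -0.953, -0.303, 0.083], [1.0, 0.001, -0.0, -0.001], [0.001, -0.303, 0.953, -0.143], [0.0, 0.0, 0.0, 1.0]]
mate_mid 0.85 [421. 241.] z 0.0353 rect [476.2 235.5] [ 32.7 100.7] ax [ 0.999 -0.043] deg -2.4
   right(-n) slope deg 4.5 off -12.8
   left(+n) slope deg -2.3 off 13.7
wedge_medium_mid 0.72 [325. 296.] z 0.2405 rect [428.9 151.1] [31.3 97.2] ax [ 0.999 -0.048] deg -2.7
   right(-n) slope deg -1.3 off -14.4
   left(+n) slope deg 5.3 off 11.2
```

View pics/w3.png

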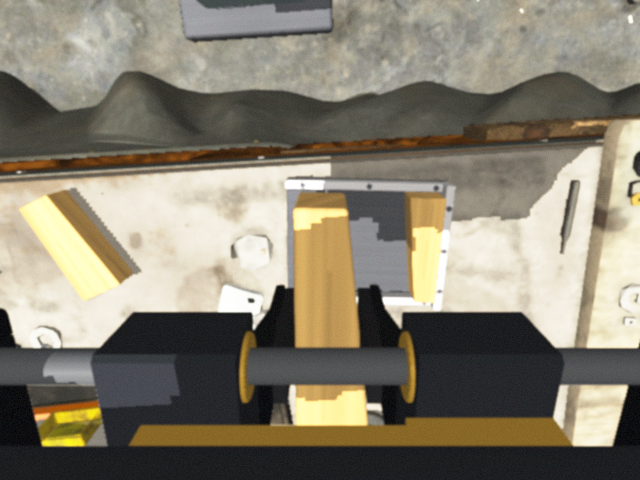

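View pics/th.png

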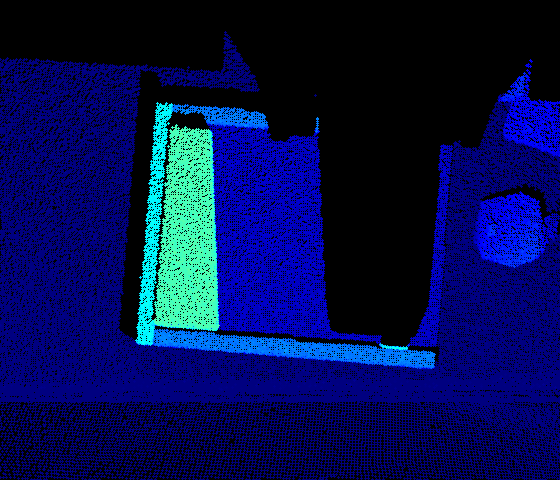

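The wrist view shows the held wedge at (325, 300), head away, its straight side to the left toward the fence. The mate lies at (425, 245) in the tray. The height map shows the near end wall and the fixed wall clearly, so I'll fit the tray frame to them.

```bash
cat > tray.py <<'E'
from h import *
P=np.load("tray.npy")
def run(P,th=np.radians(-4.8),o=np.array([475.,222.])):
    for it in range(4):
        e=np.array([np.cos(th),np.sin(th)]);n=np.array([-e[1],e[0]])
        d=(P[:,:2]*1000-o)@np.c_[e,n];z=P[:,2]*1000
        # near end wall (x<-45) inner edge: max x of points with z 11..18
        w=(z>11)&(z<18)&(d[:,0]<-40)&(d[:,0]>-75)&(d[:,1]<20)&(d[:,1]>-70)
        A=[(y,np.percentile(d[w&(abs(d[:,1]-y)<3),0],97)) for y in range(-60,20,5) if (w&(abs(d[:,1]-y)<3)).sum()>8]
        f=np.polyfit(*np.array(A).T,1)
        v=(z>21)&(z<28)&(d[:,1]>15)&(d[:,1]<50)&(abs(d[:,0])<55)
        B=[(x,np.percentile(d[v&(abs(d[:,0]-x)<3),1],3)) for x in range(-45,50,5) if (v&(abs(d[:,0]-x)<3)).sum()>8]
        g=np.polyfit(*np.array(B).T,1)
        far=(z>11)&(z<18)&(d[:,0]>40)&(d[:,0]<75)&(abs(d[:,1])<25)
        ff=[np.percentile(d[far&(abs(d[:,1]-y)<3),0],3) for y in range(-20,21,5) if (far&(abs(d[:,1]-y)<3)).sum()>8]
        print("near",np.round(f,3),"side",np.round(g,3),"far",np.round(ff,1),"th",round(np.degrees(th),2),o.round(1))
        th+=(np.arctan(g[0])-np.arctan(f[0]))/2
        o=o+e*(f[1]+52.5)+n*(g[1]-26.5)
    return th,o
th,o=run(P)
e=np.array([np.cos(th),np.sin(th)]);n=np.array([-e[1],e[0]])
for y in(-13,-45,-50): print(y,(o+n*y).round(1))
m=(P[:,2]<.010)&(P[:,2]>.002);print("floor",np.median(P[m,2]))
E
python3 tray.py
```

```text
Traceback (most recent call last):
  File "tray.py", line 20, in <module>
    th,o=run(P)
         ~~~^^^
  File "tray.py", line 13, in run
    g=np.polyfit(*np.array(B).T,1)
TypeError: polyfit() missing 2 required positional arguments: 'y' and 'deg'
```

```bash
sed -i 's/(z>11)&(z<18)/(z>16)\&(z<24)/g; s/(z>21)&(z<28)/(z>26)\&(z<33)/' tray.py; python3 tray.py
```

```text
near [  0.061 -49.557] side [2.0000e-03 2.8681e+01] far [52.9 53.3 53.1 53.  53.2 42.  53.4 57.8 57. ] th -4.8 [475. 222.]
near [  0.053 -51.118] side [ 0.032 26.49 ] far [50.6 50.6 50.5 50.3 50.3 41.8 50.3 54.1 53.5] th -6.5 [478.1 223.9]
near [ 5.1000e-02 -5.2002e+01] side [ 0.043 26.555] far [49.3 49.6 49.2 48.9 48.9 42.2 48.8 52.8 51.9] th -7.11 [479.5 223.8]
near [ 4.8000e-02 -5.2422e+01] side [ 0.045 26.496] far [48.9 49.1 48.7 48.5 48.4 41.7 48.3 52.2 51.3] th -7.35 [480.  223.8]
-13 [478.4 210.8]
-45 [474.2 179.1]
-50 [473.6 174.2]
floor 0.005594080246134947
```

```bash
cat > tray2.py <<'E'
from h import *
P=np.load("tray.npy");th=np.radians(-4.8);o=np.array([475.,222.])
e=np.array([np.cos(th),np.sin(th)]);n=np.array([-e[1],e[0]])
d=(P[:,:2]*1000-o)@np.c_[e,n];z=P[:,2]*1000
t=(z>18)&(z<22)
for y in range(-80,25,6):
  k=t&(abs(d[:,1]-y)<3);a=d[k&(d[:,0]<-42)&(d[:,0]>-75),0];b=d[k&(d[:,0]>42)&(d[:,0]<75),0]
  fl=d[(abs(d[:,1]-y)<3)&(z>4)&(z<7.5)&(abs(d[:,0])<58),0]
  print(y,"near wall",np.round(np.percentile(a,[3,97]),1) if len(a)>5 else "-","far",np.round(np.percentile(b,[3,97]),1) if len(b)>5 else "-","floor",np.round([fl.min(),fl.max()],1) if len(fl) else "-")
E
python3 tray2.py
```

```text
-80 near wall [-59.2 -51.7] far - floor [-48.5 -46.4]
-74 near wall [-59.4 -52. ] far - floor [-48.5 -46.5]
-68 near wall [-59.4 -52.2] far - floor [-49.  -46.6]
-62 near wall [-59.5 -52.4] far - floor [-49.1 -40.2]
-56 near wall [-59.3 -52.4] far - floor [-49.2  -1. ]
-50 near wall [-59.4 -52.5] far - floor [-49.2  44. ]
-44 near wall [-59.3 -52.4] far [53.6 59.8] floor [-49.3  53.7]
-38 near wall [-59.2 -51.8] far - floor [-48.3  49.8]
-32 near wall [-59.4 -52. ] far - floor [-48.8  49.3]
-26 near wall [-59.4 -52.1] far - floor [-48.8  47.2]
-20 near wall [-59.6 -52.2] far [53.7 59.6] floor [-49.   53.9]
-14 near wall [-59.7 -52.5] far [53.5 60. ] floor [-49.2  53.8]
-8 near wall [-59.5 -52.6] far [53.3 60.8] floor [-49.3  53.9]
-2 near wall [-59.2 -44.6] far [53.3 61. ] floor [-49.5  53.7]
4 near wall [-59.3 -49.5] far [49.5 60.8] floor [ 0.3 53.8]
10 near wall [-59.3 -49.5] far [53.6 60.5] floor [50.9 53.7]
16 near wall [-59.4 -49.4] far [57.5 60.3] floor -
22 near wall [-59.5 -49.6] far [57.  60.6] floor -
```

drive_tool([
  [0, 14, 10, 0, 0, 0, -0.02],
  [0, 14, 10, -10, 0, 0, 0],
  [0, 14, 10, -30, 0, 0, 0],
  [0, 0, 0, -35, 0, 0, 0],
  [0, 0, 0, -30, 0, 0, 0],
])

```text
time_s: 6.72
tcp_pos: [0.4707, 0.1808, 0.1381]
ee_rot: [[-0.997, 0.082, 0.0], [0.082, 0.997, 0.001], [-0.0, 0.001, -1.0]]
wrist_force: [-1.0, -0.5, -1.4]
gripper_width: 0.299
gripper_force: 29.7
```

drive_tool([
  [0, 0, 0, -20, 0, 0, 0],
  [0, 0, 0, -20, 0, 0, 0],
  [0, 0, 0, -10, 0, 0, 0],
  [0, 0, 0, 0, 0, 0, 0],
  [0, 0, 0, 0, 0, 0, 0],
])

```text
time_s: 7.13
tcp_pos: [0.4704, 0.1806, 0.0895]
ee_rot: [[-0.997, 0.081, -0.001], [0.081, 0.997, -0.001], [0.001, -0.001, -1.0]]
wrist_force: [-0.1, -0.2, 0.8]
gripper_width: 0.298
gripper_force: 29.7
```

```bash
python3 look.py w4 mate_mid:.036 wedge_medium_mid:.08; python3 - <<'E'
from h import *
s=sense();c=capture("wrist");np.save("tray.npy",pts(c,c["z_map"]>0,s))
E
python3 tray2.py | sed -n 3,12p
```

```text
7.1333 [0.4704 0.1806 0.0895] [ 0.081  0.997 -0.001] [[0.001, -0.953, -0.303, 0.083], [1.0, 0.001, -0.0, -0.001], [0.001, -0.303, 0.953, -0.143], [0.0, 0.0, 0.0, 1.0]]
mate_mid 0.72 [431. 237.] z 0.0353 rect [461.5 235.9] [31.9 71.8] ax [ 0.999 -0.043] deg -2.5
   right(-n) slope deg 4.4 off -13.4
   left(+n) slope deg -2.1 off 14.5
wedge_medium_mid 0.64 [324. 294.] z 0.0857 rect [471.5 181.8] [31.4 97.1] ax [ 0.996 -0.087] deg -5.0
   right(-n) slope deg 0.1 off -14.9
   left(+n) slope deg 6.2 off 10.1
-68 near wall [-59.7 -52.2] far - floor [-49.8  21.4]
-62 near wall [-59.4 -52.2] far - floor [-49.9  21.5]
-56 near wall [-59.7 -52.3] far - floor [-49.9 -32.7]
-50 near wall [-59.7 -52.3] far - floor [-49.8 -36.6]
-44 near wall [-59.7 -52.2] far - floor [-49.8 -36.7]
-38 near wall [-59.4 -52.2] far - floor [-49.9 -36.8]
-32 near wall [-59.4 -52.3] far - floor [-49.9 -21.8]
-26 near wall [-59.5 -52.4] far - floor [-49.9  32.4]
-20 near wall [-59.4 -52.4] far - floor [-50.1  21.4]
-14 near wall [-59.5 -52.4] far - floor [-49.9  21.4]
```

View pics/w4.png

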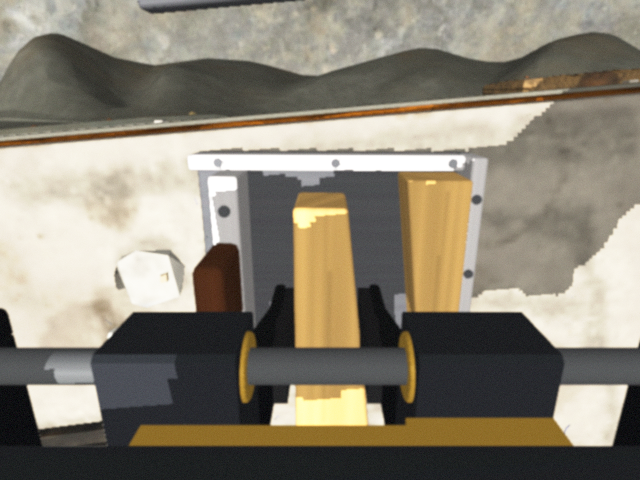

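The picture shows the held wedge at (325, 290), between the dark handle (215, 280) and the mate (435, 240). It is parallel to both and inside the end walls, so I'll lower it.

drive_tool([
  [0, -0.5, 0, -15, 0, 0, 0],
  [0, 0, 0, -15, 0, 0, 0],
  [0, 0, 0, -10, 0, 0, 0],
  [0, 0, 0, -5, 0, 0, 0],
  [0, 0, 0, 0, 0, 0, 0],
])

```text
time_s: 7.75
tcp_pos: [0.4696, 0.1812, 0.0443]
ee_rot: [[-0.997, 0.08, -0.001], [0.08, 0.997, -0.001], [0.001, -0.001, -1.0]]
wrist_force: [-0.5, 1.1, -0.7]
gripper_width: 0.297
gripper_force: 29.7
```

drive_tool([
  [0, 0, 0, -3, 0, 0, 0],
  [0, 0, 0, 0, 0, 0, 0],
  [0, 0, 0, 0, 0, 0, 0],
])

```text
time_s: 8.0
tcp_pos: [0.4702, 0.1816, 0.0423]
ee_rot: [[-0.997, 0.08, 0.001], [0.08, 0.997, 0.001], [-0.001, 0.001, -1.0]]
wrist_force: [-0.5, 0.6, -0.0]
gripper_width: 0.301
gripper_force: 29.7
```

drive_tool([
  [0, 0, 0, -2, 0, 0, 0],
  [0, 0, 0, 0, 0, 0, 0],
  [0, 0, 0, 0, 0, 0, 0],
])

```text
time_s: 8.25
tcp_pos: [0.4698, 0.1814, 0.0398]
ee_rot: [[-0.997, 0.08, 0.0], [0.08, 0.997, 0.0], [-0.0, 0.0, -1.0]]
wrist_force: [0.4, -0.7, -1.4]
gripper_width: 0.296
gripper_force: 29.7
```

drive_tool([
  [0, 0, 0, -2, 0, 0, 0],
  [0, 0, 0, 0, 0, 0, 0],
  [0, 0, 0, 0, 0, 0, 0],
])

```text
time_s: 8.5
tcp_pos: [0.4701, 0.1816, 0.0385]
ee_rot: [[-0.997, 0.08, 0.001], [0.08, 0.997, 0.0], [-0.001, 0.0, -1.0]]
wrist_force: [-2.5, 0.4, 5.8]
gripper_width: 0.296
gripper_force: 29.8
```

The wedge is on the floor. I'll open just enough to let go, then rise.

drive_tool([
  [46, 0, 0, 0, 0, 0, 0],
  [46, 0, 0, 0, 0, 0, 0],
  [46, 0, 0, 0, 0, 0, 0],
  [46, 0, 0, 0, 0, 0, 0],
  [46, 0, 0, 0, 0, 0, 0],
])

```text
time_s: 8.92
tcp_pos: [0.4698, 0.1813, 0.0375]
ee_rot: [[-0.997, 0.08, -0.0], [0.08, 0.997, -0.0], [0.0, -0.0, -1.0]]
wrist_force: [-0.6, 0.3, 0.4]
gripper_width: 0.455
gripper_force: 0.0
```

drive_tool([
  [46, 0, 0, 10, 0, 0, 0],
  [46, 0, 0, 20, 0, 0, 0],
  [46, 0, 0, 35, 0, 0, 0],
  [46, -10, -10, 40, 0, 0, 0],
  [46, -10, -10, 25, 0, 0, 0],
])

```text
time_s: 9.33
tcp_pos: [0.4512, 0.1622, 0.1709]
ee_rot: [[-0.997, 0.079, 0.004], [0.079, 0.997, 0.002], [-0.004, 0.002, -1.0]]
wrist_force: [1.9, 1.3, 0.3]
gripper_width: 0.462
gripper_force: 0.0
```

drive_tool([
  [30, -10, -10, 20, 0, 0, 0],
  [30, 0, 0, 0, 0, 0, 0],
  [30, 0, 0, 0, 0, 0, 0],
])

```text
time_s: 9.58
tcp_pos: [0.4401, 0.1516, 0.1888]
ee_rot: [[-0.997, 0.08, 0.003], [0.08, 0.997, 0.003], [-0.003, 0.003, -1.0]]
wrist_force: [0.8, 0.3, -0.9]
gripper_width: 0.338
gripper_force: 0.0
```

```bash
python3 look.py w5 mate_mid:.036 wedge_medium_mid:.036 fence_handle:.074
```

```text
9.5833 [0.4401 0.1516 0.1888] [0.08  0.997 0.003] [[0.001, -0.953, -0.303, 0.083], [1.0, 0.001, -0.0, -0.001], [0.001, -0.303, 0.953, -0.143], [0.0, 0.0, 0.0, 1.0]]
mate_mid 0.83 [435. 242.] z 0.0354 rect [473.3 238.1] [97.6 30.8] ax [0.999 0.034] deg 2.0
   right(-n) slope deg 0.1 off -15.2
   left(+n) slope deg -6.7 off 10.9
wedge_medium_mid 0.72 [364. 245.] z 0.0354 rect [472.5 181.2] [28.8 99.7] ax [ 0.996 -0.091] deg -5.2
   right(-n) slope deg -0.1 off -14.2
   left(+n) slope deg -3.2 off 8.6
fence_handle 0.64 [302. 255.] z 0.0729 rect [467.4 129. ] [13.7 39.6] ax [ 0.996 -0.09 ] deg -5.1
   right(-n) slope deg 5.4 off -5.7
   left(+n) slope deg 0.5 off 6.7
```

View pics/w5.png

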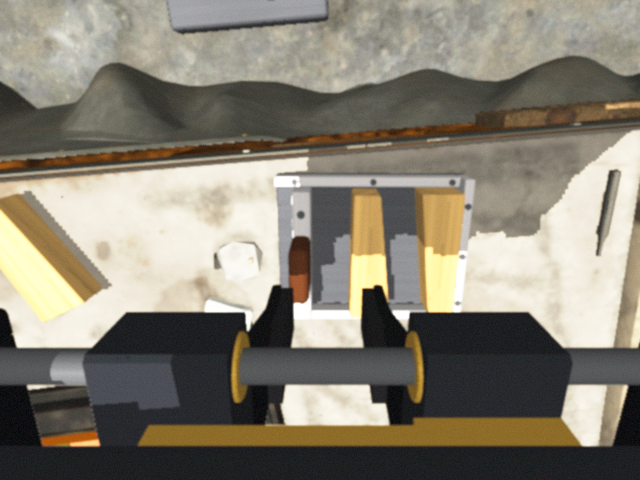

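The view shows the wedge lying flat at (368, 250), parallel to the fence and inside the end walls, with the mate at (440, 245) and the handle at (300, 268). Next I'll grip the handle.

drive_tool([
  [50, 14, -12, 0, 0, 0, -0.008],
  [50, 13, -11, -20, 0, 0, 0],
  [50, 0, 0, -30, 0, 0, 0],
  [50, 0, 0, -20, 0, 0, 0],
  [50, 0, 0, 0, 0, 0, 0],
])

```text
time_s: 10.2
tcp_pos: [0.4642, 0.1267, 0.1118]
ee_rot: [[-0.996, 0.09, -0.01], [0.09, 0.996, -0.006], [0.01, -0.007, -1.0]]
wrist_force: [0.4, -1.2, -0.7]
gripper_width: 0.49
gripper_force: 0.0
```

drive_tool([
  [50, 0, 0, -25, 0, 0, 0],
  [50, 0, 0, -20, 0, 0, 0],
  [50, 0, 0, -10, 0, 0, 0],
  [50, 0, 0, 0, 0, 0, 0],
  [50, 0, 0, 0, 0, 0, 0],
])

```text
time_s: 10.62
tcp_pos: [0.4673, 0.1288, 0.062]
ee_rot: [[-0.996, 0.087, -0.001], [0.087, 0.996, -0.001], [0.0, -0.001, -1.0]]
wrist_force: [1.2, -0.2, 1.1]
gripper_width: 0.5
gripper_force: 0.0
```

drive_tool([
  [0, 0, 0, 0, 0, 0, 0],
  [0, 0, 0, 0, 0, 0, 0],
  [0, 0, 0, 0, 0, 0, 0],
  [0, 0, 0, 0, 0, 0, 0],
  [0, 0, 0, 0, 0, 0, 0],
])

```text
time_s: 11.03
tcp_pos: [0.4672, 0.1287, 0.0625]
ee_rot: [[-0.996, 0.088, 0.001], [0.088, 0.996, 0.001], [-0.001, 0.001, -1.0]]
wrist_force: [0.8, -0.1, -0.4]
gripper_width: 0.209
gripper_force: 0.0
```

drive_tool([
  [0, 0, 0, 0, 0, 0, 0],
  [0, 0, 0, 0, 0, 0, 0],
  [0, 0, 0, 0, 0, 0, 0],
])

```text
time_s: 11.28
tcp_pos: [0.4673, 0.1288, 0.0624]
ee_rot: [[-0.996, 0.088, 0.001], [0.088, 0.996, 0.0], [-0.001, 0.0, -1.0]]
wrist_force: [-1.5, 0.9, 3.9]
gripper_width: 0.161
gripper_force: 30.0
```

drive_tool([
  [0, 0.5, 5, 0, 0, 0, 0],
  [0, 0.4, 5, 0, 0, 0, 0],
  [0, 0.4, 5, 0, 0, 0, 0],
  [0, 0.4, 5, 0, 0, 0, 0],
  [0, 0.4, 5, 0, 0, 0, 0],
])

```text
time_s: 11.7
tcp_pos: [0.4693, 0.1539, 0.0624]
ee_rot: [[-0.996, 0.088, 0.0], [0.088, 0.996, -0.0], [-0.0, -0.0, -1.0]]
wrist_force: [-0.2, -1.3, 4.9]
gripper_width: 0.16
gripper_force: 30.0
```

drive_tool([
  [0, 0.4, 4, 0, 0, 0, 0],
  [0, 0.3, 4, 0, 0, 0, 0],
  [0, 0.3, 4, 0, 0, 0, 0],
  [0, 0.3, 4, 0, 0, 0, 0],
  [0, 0.3, 4, 0, 0, 0, 0],
])

```text
time_s: 12.12
tcp_pos: [0.471, 0.1739, 0.0624]
ee_rot: [[-0.996, 0.088, 0.0], [0.088, 0.996, -0.0], [-0.001, -0.0, -1.0]]
wrist_force: [-1.0, -2.2, 4.0]
gripper_width: 0.158
gripper_force: 30.0
```

drive_tool([
  [0, 0.2, 2, 0, 0, 0, 0],
  [0, 0.2, 2, 0, 0, 0, 0],
  [0, 0.2, 2, 0, 0, 0, 0],
  [0, 0.2, 2, 0, 0, 0, 0],
  [0, 0, 0, 0, 0, 0, 0],
])

```text
time_s: 12.53
tcp_pos: [0.4718, 0.1821, 0.0624]
ee_rot: [[-0.996, 0.087, 0.0], [0.087, 0.996, -0.0], [-0.0, -0.0, -1.0]]
wrist_force: [-2.1, -0.2, 5.1]
gripper_width: 0.155
gripper_force: 30.0
```

drive_tool([
  [0, 0.1, 1.5, 0, 0, 0, 0],
  [0, 0.1, 1.5, 0, 0, 0, 0],
  [0, 0.1, 1.5, 0, 0, 0, 0],
  [0, 0, 0, 0, 0, 0, 0],
])

```text
time_s: 12.87
tcp_pos: [0.4721, 0.1865, 0.0624]
ee_rot: [[-0.996, 0.087, 0.001], [0.087, 0.996, -0.0], [-0.001, -0.0, -1.0]]
wrist_force: [-0.5, -1.2, 6.0]
gripper_width: 0.159
gripper_force: 30.0
```

drive_tool([
  [0, 0.1, 1, 0, 0, 0, 0],
  [0, 0.1, 1, 0, 0, 0, 0],
  [0, 0, 0, 0, 0, 0, 0],
])

```text
time_s: 13.12
tcp_pos: [0.4722, 0.1884, 0.0624]
ee_rot: [[-0.996, 0.087, 0.0], [0.087, 0.996, -0.0], [-0.0, -0.0, -1.0]]
wrist_force: [-0.1, -1.3, 5.4]
gripper_width: 0.154
gripper_force: 30.0
```

drive_tool([
  [0, 0.1, 1, 0, 0, 0, 0],
  [0, 0, 0, 0, 0, 0, 0],
])

```text
time_s: 13.28
tcp_pos: [0.4724, 0.1893, 0.0624]
ee_rot: [[-0.996, 0.087, 0.0], [0.087, 0.996, -0.0], [-0.0, -0.0, -1.0]]
wrist_force: [-0.2, -0.7, 5.5]
gripper_width: 0.158
gripper_force: 30.0
```

drive_tool([
  [0, 0.1, 1, 0, 0, 0, 0],
  [0, 0.1, 1, 0, 0, 0, 0],
  [0, 0, 0, 0, 0, 0, 0],
])

```text
time_s: 13.53
tcp_pos: [0.4724, 0.1909, 0.0624]
ee_rot: [[-0.996, 0.087, -0.0], [0.087, 0.996, -0.001], [-0.0, -0.001, -1.0]]
wrist_force: [-0.3, -3.1, 5.9]
gripper_width: 0.159
gripper_force: 30.0
```

drive_tool([
  [0, 0.1, 1, 0, 0, 0, 0],
  [0, 0, 0, 0, 0, 0, 0],
])

```text
time_s: 13.7
tcp_pos: [0.4724, 0.1909, 0.0624]
ee_rot: [[-0.996, 0.087, -0.001], [0.087, 0.996, -0.003], [0.0, -0.003, -1.0]]
wrist_force: [1.1, -5.8, 6.1]
gripper_width: 0.159
gripper_force: 30.0
```

drive_tool([
  [0, 0.1, 1, 0, 0, 0, 0],
  [0, 0, 0, 0, 0, 0, 0],
])

```text
time_s: 13.87
tcp_pos: [0.4724, 0.191, 0.0624]
ee_rot: [[-0.996, 0.088, -0.001], [0.088, 0.996, -0.004], [0.001, -0.004, -1.0]]
wrist_force: [2.5, -10.2, 6.6]
gripper_width: 0.158
gripper_force: 30.0
```

drive_tool([
  [0, 0.1, 1, 0, 0, 0, 0],
  [0, 0.1, 1, 0, 0, 0, 0],
  [0, 0, 0, 0, 0, 0, 0],
  [0, 0, 0, 0, 0, 0, 0],
])

```text
time_s: 14.2
tcp_pos: [0.4724, 0.1911, 0.0624]
ee_rot: [[-0.996, 0.088, -0.003], [0.088, 0.996, -0.007], [0.002, -0.007, -1.0]]
wrist_force: [3.6, -16.5, 8.3]
gripper_width: 0.161
gripper_force: 30.1
```

```bash
python3 look.py w6 mate_mid:.036 wedge_medium_mid:.036 fence_handle:.036
```

```text
14.2 [0.4724 0.1911 0.0624] [ 0.088  0.996 -0.007] [[0.001, -0.953, -0.303, 0.083], [1.0, 0.001, -0.0, -0.001], [0.001, -0.303, 0.953, -0.143], [0.0, 0.0, 0.0, 1.0]]
mate_mid 0.77 [427. 238.] z 0.0354 rect [454.3 238.3] [59.6 31.7] ax [0.999 0.036] deg 2.1
   right(-n) slope deg 0.1 off -15.8
   left(+n) slope deg -3.6 off 12.2
wedge_medium_mid 0.67 [370. 243.] z 0.0354 rect [473.9 210. ] [ 26.6 100.7] ax [ 0.997 -0.081] deg -4.7
   right(-n) slope deg 15.0 off -5.2
   left(+n) slope deg -0.7 off 9.9
wedge_medium_mid 0.36 [430. 242.] z 0.0353 rect [454.4 237.6] [58.9 32.3] ax [1.    0.001] deg 0.1
   right(-n) slope deg 1.2 off -15.6
   left(+n) slope deg -4.2 off 13.8
fence_handle 0.8 [326. 270.] z 0.0354 rect [472.7 190.1] [ 14.5 104. ] ax [ 0.997 -0.079] deg -4.5
   right(-n) slope deg 0.1 off -6.9
   left(+n) slope deg 0.7 off 7.2
```

View pics/w6.png

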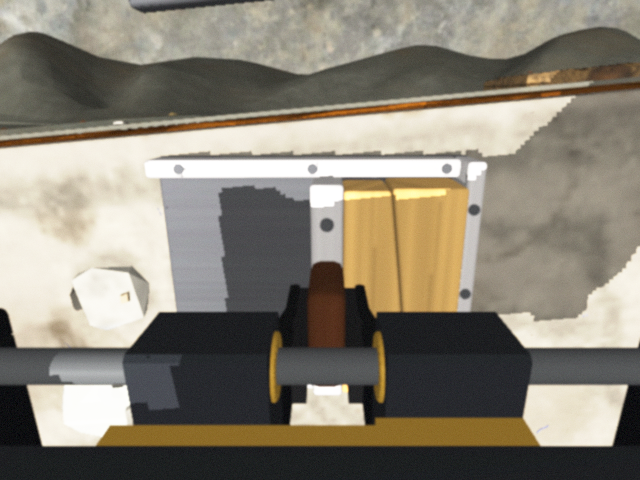

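The fence has reached its stop: its centre is at tray y -34 and force builds with no travel. In the picture the two wedges meet along the seam at (390, 250) with no gaps. I'll ease the load, let go and rise.

drive_tool([
  [0, -0.2, -3, 0, 0, 0, 0],
  [0, 0, 0, 0, 0, 0, 0],
])

```text
time_s: 14.57
tcp_pos: [0.4724, 0.1909, 0.0624]
ee_rot: [[-0.996, 0.088, -0.001], [0.088, 0.996, -0.002], [0.0, -0.002, -1.0]]
wrist_force: [0.7, -4.8, 5.7]
gripper_width: 0.159
gripper_force: 30.0
```

drive_tool([
  [45, 0, 0, 0, 0, 0, 0],
  [45, 0, 0, 0, 0, 0, 0],
  [45, 0, 0, 0, 0, 0, 0],
  [45, 0, 0, 0, 0, 0, 0],
  [45, 0, 0, 0, 0, 0, 0],
])

```text
time_s: 14.98
tcp_pos: [0.4724, 0.1923, 0.0617]
ee_rot: [[-0.996, 0.088, -0.0], [0.088, 0.996, -0.0], [0.0, -0.0, -1.0]]
wrist_force: [-0.1, -1.0, 0.3]
gripper_width: 0.415
gripper_force: 0.0
```

drive_tool([
  [45, 0, 0, 10, 0, 0, 0],
  [45, 0, 0, 20, 0, 0, 0],
  [45, 0, 0, 35, 0, 0, 0],
  [45, -15, 0, 40, 0, 0, 0],
  [45, -15, 0, 20, 0, 0, 0],
])

```text
time_s: 15.4
tcp_pos: [0.4446, 0.1931, 0.1907]
ee_rot: [[-0.996, 0.088, 0.006], [0.088, 0.996, 0.004], [-0.006, 0.004, -1.0]]
wrist_force: [0.3, 0.5, 0.2]
gripper_width: 0.453
gripper_force: 0.0
```

drive_tool([
  [45, 0, 0, 10, 0, 0, 0],
  [45, 0, 0, 0, 0, 0, 0],
  [45, 0, 0, 0, 0, 0, 0],
])

```text
time_s: 15.65
tcp_pos: [0.4428, 0.1923, 0.1968]
ee_rot: [[-0.996, 0.088, 0.001], [0.088, 0.996, 0.002], [-0.001, 0.002, -1.0]]
wrist_force: [-0.5, 0.1, -0.3]
gripper_width: 0.446
gripper_force: 0.0
```

```bash
python3 look.py w7 mate_mid:.036 wedge_medium_mid:.036 fence_handle:.036
```

```text
15.65 [0.4428 0.1923 0.1968] [0.088 0.996 0.002] [[0.001, -0.953, -0.303, 0.083], [1.0, 0.001, -0.0, -0.001], [0.001, -0.303, 0.953, -0.143], [0.0, 0.0, 0.0, 1.0]]
mate_mid 0.76 [385. 234.] z 0.0354 rect [469.8 236.6] [30.9 89. ] ax [ 1.   -0.01] deg -0.6
   right(-n) slope deg 7.4 off -12.5
   left(+n) slope deg -2.6 off 12.9
wedge_medium_mid 0.62 [352. 254.] z 0.0354 rect [474.9 211. ] [28.4 99.9] ax [ 0.997 -0.08 ] deg -4.6
   right(-n) slope deg 0.4 off -13.8
   left(+n) slope deg 5.5 off 11.0
wedge_medium_mid 0.53 [326. 251.] z 0.0354 rect [472.8 189.7] [ 13.8 103.9] ax [ 0.996 -0.091] deg -5.2
   right(-n) slope deg 0.5 off -6.6
   left(+n) slope deg 0.5 off 6.5
fence_handle 0.65 [329. 251.] z 0.0354 rect [472.8 189.9] [ 13.9 103.9] ax [ 0.996 -0.084] deg -4.8
   right(-n) slope deg -0.0 off -5.1
   left(+n) slope deg -0.1 off 6.6
```

View pics/w7.png

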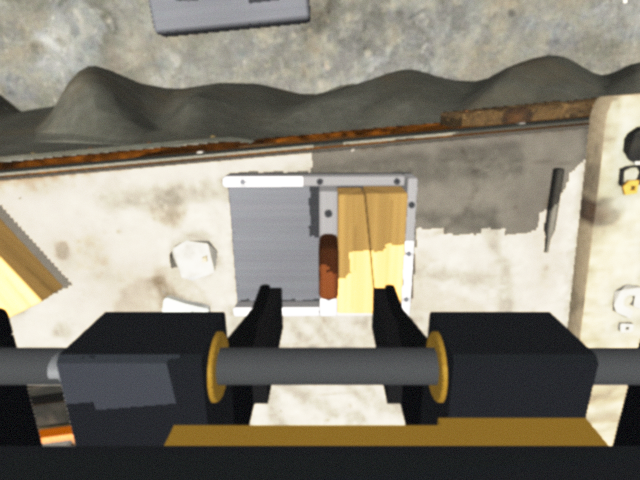

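The view shows the closed rectangle at (372, 250) with the fence against it at (328, 250), and the gripper is clear of everything.

```bash
python3 -c "from station import *;print(finish_job())"
```

```text
the job is handed in; nothing more can be done
None
```

The matching wedge is flat in the tray, head to tail with its mate, the fence was then slid to its stop and let go, and the job is handed in at about 16 s; I didn't recheck the other wedges and bench items afterwards.

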